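# Try a drawer lock with its key

### The arm

A 6-joint arm with a two-finger parallel gripper is mounted at the origin on the work surface. World frame = base frame: x ahead of the robot, y to its left, z up, the work surface at z = 0. Lengths are in mm, angles in rad, forces in N, time in s.
With the tool pointing down it reaches from about 300 to 775 mm from the base axis. Payload 14.6 kg.
Tool frame: the origin (TCP) lies midway between the tips of the shut fingers; the grasp point (between the pads) lies 19 mm behind it (manip.hold_point_z is the distance from the TCP to the grasp point, in mm); z points along the fingers, y is the direction in which the jaws open and shut (so a half turn about z gives the same grasp; the last joint's range is limited). The gripper opens to 94 mm and grips with 3 to 60 N. Pads are 16 mm wide; open, the fingers measure 119 mm over their backs; the gripper's body (75 mm by 177 mm) begins 78 mm behind the grasp point.
Start: joints at [-1.336, 0.3, 1.521, -0, 1.321, -0.067], TCP at [163.475, -525.134, 205.446] pointing down, gripper open.
Joint ranges: [-3.03, 3.03], [-0.79, 2.21], [0.23, 2.52], [-1.04, 4.18], [0, 3.07], [-2.55, 2.55]. Speed limits (rad/s): [2.22, 2.22, 2.57, 3.14, 3.14, 3.14].

### API

Orientations are given as [roll, pitch, yaw] about the fixed x, y, z axes, in that order (R = Rz(yaw) Ry(pitch) Rx(roll)).
In Python, from cell import manip gives the robot as it stands.
- The arm moves only by the shell command python3 -m crank 'ROWS' [OPENING] [FORCE]. ROWS is JSON, a list of rows, each an object with "offset": the shift along the world's x, y, z in m, a list of three; "spin": the turn about the world's z in degrees. In form: [{"offset": [dx, dy, dz], "spin": spin}, ...]. A call has exactly 8 rows; each row is the pose to reach, as a shift and turn from the pose measured when the call began; what a row does not reach only later rows make up. A row lasts 1/12 s, in which the tool goes at most 41.7 mm and 7.16 degrees, less where a joint would pass 70% of its speed; a pose out of reach is approached as far as the arm can. A call with a gripper value outside its range is refused whole. OPENING is the opening, from 0 (shut) to 1 (fully open), set as the call begins (- or left out, the last holds). The fingers move at their own pace and stop on an object; FORCE is the grip in N (left out, the last holds). Time passes only in rows, so rows that repeat a pose let the fingers close, or fill a call up. It gives the time, the measured TCP pose, the force and the opening at its end, in the units of the state.
- manip.read_state(): the state, without advancing time (a new reading comes with each control period).
- manip.camera(name): name is "side" or "top" or "wrist"; returns a dict with "pixels" (480x640x3 uint8, red, green, blue), "fx", "fy", "cx", "cy" (pixels), "extrinsics" (4x4, takes a point from world to camera coordinates); the wrist camera has in their place "hand_eye" (4x4, takes a point from camera to tool coordinates, whose origin is the TCP and whose axes are the flange's). Camera axes: x right, y down, z forward; pixel columns grow to the right and rows downward; lengths in mm; the calibration is good to about 2 mm. A picture is of the moment at which its call begins: read the wrist's pose just before it. There is no depth.
- manip.sign_off(): hands the job in, once; it reports no verdict.
Trained networks look in a picture, given as the dict that the camera call returned (one of the last four; its "shot" number tells which), for a name from the list of things; names that differ only in an ending like _2 or _b are one class to them, and where a whole thing is asked for, a point or a joint stands for the part that bears it (a point fixed in the world has none). Each returns a list of dicts, best first, with "conf" (0 to 1); they miss things now and then, are a little off and sometimes report something else, mostly with a low value. They report only what shows in the picture. A call takes as long as a camera call.
- manip.search_frame(picture, name): "location" ([x, y, z] in mm, in world coordinates, good to about 4 mm: the middle of the surface that is visible of it).
- manip.masks_of(picture, name): "mask" (480x640 bool, what is visible of it).
The state is a dict: "clock": time; "joints": joint angles; "qd": joint speeds; "effort": joint torques, N m; "eef_pos": TCP position; "eef_rot": TCP orientation; "wrist_force": force on the tool from outside, world axes, zero at the start; "moment": the same for the moment, N m; "finger_gap": finger opening in mm.
Only numpy, scipy, OpenCV 4.12 (cv2) and the standard library are available. Lean on these libraries where they do the work, as an engineer would, in place of code of your own. Each camera call takes 0.05 s, during which the arm holds its last target. There are 200 camera calls.

### The job

The drawer front's lock is masked for spraying: take the loose grey disc off the lock and leave it lying flat in the steel tray. Then take the key with the rectangular bow out of the wooden key block, leaving the other two keys in their slots, push it fully home in the lock, easing it past the sticky pins with small wiggles, and only then turn it clockwise (seen from above) a quarter turn. The lock springs back if let go, so finish while still gripping the key and holding it turned.

Things in the scene. Friction and masses are not known exactly. Their poses are not given: they have to be found in the camera images.
- front: pale lilac drawer front, 260 x 160 x 18 mm, lying fixed on the bench. Near one end of it a steel-rimmed round brass lock, 45 mm across, stands 36 mm proud; the origin lies on the table right under the upright lock axis, x is parallel to the keyway's long side at the start, z up
- keyhole (a point): centre of the keyway's mouth in the lock face, 54 mm above the table; x along its long side (turns with the barrel), z up. Keyway 17 x 6.6 mm, 36 mm deep, mouth widened at 45 degrees by 5 mm all round. Two sticky spring pins stand up to 4 mm into it, from its +x end 10 mm down and its -x end 16 mm down; passing them takes about 5 to 10 N. At the start the disc covers it
- barrel (a joint): angle of the lock barrel, rad: 0 at the start, grows clockwise seen from above, stops at 1.62. A light spring returns it to 0 (about 0.04 N m at 0, 0.13 N m at a quarter turn, and 0.02 N m friction). The key has 0.1 to 0.2 rad of play in the keyway, so the barrel turns that much less than the key
- disc_center (a point): centre (half-way up) of the loose flat grey plastic masking disc, 56 mm across and 6 mm thick, 40 g, lying on the lock's face; it overhangs the lock's rim by about 5 mm all round
- tray_in (a point): centre of the inner floor (4 mm above the table) of the fixed shallow steel tray, 150 mm (x) by 130 mm (y) outside, walls 4 mm thick and 16 mm high
- key_grip (a point): centre of the rectangular bow of the key to use: a steel key standing upright in the key block, 45 g. Bow 30 mm wide (along x) x 8 mm thick (along y) x 42 mm tall; its middle is 25 mm above the underside of the key's collar, 67 mm above the table at the start. z is up. The key works either way round (half turn)
- key_collar (a point): same key: centre of the underside of its round collar, 28 mm across and 4 mm thick, 25 mm straight below the middle of the bow. The blade below the collar is 14 mm (x) by 5 mm (y), 27 mm long with a 90 degree V point. Fully home, the collar rests on the lock's face; at the start, on the key block's top, 42 mm above the table
- key_round_grip (a point): middle of the key with the round bow (36 mm across, 8 mm thick), standing in the block; for another lock, stays
- key_narrow_grip (a point): middle of the bow of the key with the narrow short bow (12 x 8 x 30 mm), standing in the block; for another lock, stays
- block: fixed wooden key block, 170 (x) x 60 (y) x 42 mm high, origin at the centre of its underside; three slots in a row along its x, 55 mm apart, each holding one key with its wide side along the row; which key stands where changes. Slots have about 1 mm play all round

How it is judged (in metres and radians):
On the way, in this order (a step that is already met when the one before it is completed fails the run):
1. the disc lies flat on the tray's floor, let go (z of disc_center in the frame of tray_in between 0 and 0.007 m and x of disc_center in the frame of tray_in between -0.07 and 0.07 m and y of disc_center in the frame of tray_in between -0.06 and 0.06 m and contact force between the fingers and disc below 0.2 N and linear speed of disc below 0.02 m/s), for 0.2 s.
2. the key is fully home in the lock, before the barrel is turned (distance between key_collar and keyhole below 0.004 m and angle between the z axis of key_collar and the z axis of keyhole, either way round below 0.12 rad and value of joint barrel below 0.35 rad), for 0.1 s.
3. the key is turned a quarter and held by the fingers (distance between key_collar and keyhole below 0.004 m and angle between the z axis of key_collar and the z axis of keyhole, either way round below 0.12 rad and value of joint barrel above 1.25 rad and contact force between the fingers and key above 2 N), for 0.3 s.
At the end, for the whole second after the job is handed in: The disc lies flat on the tray's floor, let go; the key is fully home in the lock (collar within 4 mm of the lock's face and axis, upright within 0.12 rad), gripped by the fingers with over 2 N, and the barrel is held turned by more than 1.25 rad, at rest (all of step 3 and z of disc_center in the frame of tray_in between 0 and 0.007 m and x of disc_center in the frame of tray_in between -0.07 and 0.07 m and y of disc_center in the frame of tray_in between -0.06 and 0.06 m and contact force between the fingers and disc below 0.2 N and velocity of joint barrel below 0.1 rad/s); the arm keeps its last pose, push and grip.
It fails at once if another key is pulled from or knocked about in its slot (20 mm) (distance of any of key_round_grip, key_narrow_grip from where it was at the start of the episode above 0.02 m).
It also fails if it takes over 72 s, if anything falls off the work surface, if the arm or the gripper's body presses on something with over 40 N, if the wrist force passes 120 N, or if a joint passes its speed limit or range.

## Working session

There is one attempt and no reset: what is moved stays moved. The work goes in short steps, Python scripts to look and compute and a shell command to move; the robot and the scene stay as the last step left them, time stands still between calls to the robot, and variables do not carry over. Pictures are saved under pics/ and viewed, about 8 in all and at most 12, crops included, and the job is handed in when it is done.

```bash
ls; mkdir -p pics
cat > h.py <<'E'
import numpy as np, cv2
from cell import manip
def save(p,n): cv2.imwrite('pics/'+n,cv2.cvtColor(p['pixels'],cv2.COLOR_RGB2BGR))
def ray(p,uv,T=None):
    # world ray; T: world<-cam
    T=np.linalg.inv(p['extrinsics']) if T is None else T
    d=T[:3,:3]@np.array([(uv[0]-p['cx'])/p['fx'],(uv[1]-p['cy'])/p['fy'],1])
    return T[:3,3],d
def atz(p,uv,z,T=None):
    o,d=ray(p,uv,T); return o+d*(z-o[2])/d[2]
E
python3 - <<'E'
from h import *
np.set_printoptions(precision=1,suppress=True)
print(manip.read_state())
for c in ['top','side']:
    p=manip.camera(c); save(p,c+'0.png'); print(c, np.linalg.inv(p['extrinsics'])[:3,3],p['fx'])
    for n in ['disc_center','front','tray_in','key_grip','key_round_grip','key_narrow_grip','block','keyhole']:
        try:
            print(n,[(r['location'],round(r['conf'],2)) for r in manip.search_frame(p,n)][:3])
        except Exception as e: print(n,e)
E
```

```text
pics
{'clock': 0.0, 'joints': array([-1.3,  0.3,  1.5, -0. ,  1.3, -0.1]), 'qd': array([ 0., -0., -0.,  0., -0.,  0.]), 'effort': array([  0. , -53.2, -35.3,   0.1,   0. ,  -0. ]), 'eef_pos': array([ 163.4, -524.9,  204.9]), 'eef_rot': array([-3.1, -0. ,  0.3]), 'wrist_force': array([ 0.3, -0.5,  0.6]), 'moment': array([-0.,  0., -0.]), 'finger_gap': 93.92354991593662}
top [385.4 -62.9 891.5] 550.7521559103459
disc_center [([572.3, 226.8, 62.4], 0.81)]
front [([547.9, 296.6, 18.4], 0.96)]
tray_in [([543.7, -32.1, 8.8], 0.77)]
key_grip [([498.6, -284.9, 71.1], 0.67), ([544.1, -31.9, 10.2], 0.41)]
key_round_grip [([452.7, -274.5, 65.7], 0.66)]
key_narrow_grip [([554.8, -305.1, 46.8], 0.85)]
block [([498.3, -278.9, 42.7], 0.98)]
keyhole []
side [ 440.8 -604.3  618.6] 441.4233553130052
disc_center [([570.0, 225.4, 58.5], 0.66)]
front [([544.2, 245.2, 17.6], 0.84)]
tray_in [([547.8, -35.3, 3.6], 0.75)]
key_grip [([505.1, -297.4, 67.3], 0.75)]
key_round_grip [([450.5, -283.9, 63.9], 0.8)]
key_narrow_grip [([557.7, -308.0, 46.8], 0.54), ([547.9, 246.6, 18.9], 0.33)]
block [([507.2, -310.6, 42.9], 0.58), ([552.5, -308.2, 47.5], 0.37)]
keyhole []
```

View pics/top0.png

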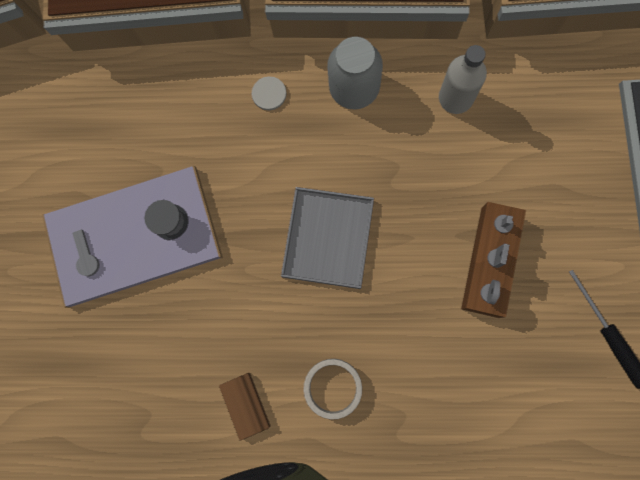

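Run:
```python
from h import *
np.set_printoptions(precision=1,suppress=True)
p=manip.camera('top')
for n,z in [('disc_center',60),('front',18),('tray_in',10),('key_grip',88),('key_round_grip',80),('key_narrow_grip',60),('block',42)]:
    for r in manip.masks_of(p,n)[:1]:
        m=r['mask'].astype(np.uint8)
        c=max(cv2.findContours(m,0,1)[0],key=cv2.contourArea)
        box=cv2.boxPoints(cv2.minAreaRect(c)); W=np.array([atz(p,q,z)[:2] for q in box])
        e=W[1]-W[0];f=W[2]-W[1]
        print(n,round(r['conf'],2),cv2.minAreaRect(c)[0],'ctr',W.mean(0),'len',np.linalg.norm(e),np.degrees(np.arctan2(e[1],e[0])),np.linalg.norm(f),np.degrees(np.arctan2(f[1],f[0])))
s=manip.read_state(); print(s['eef_rot'])
```

```text
disc_center 0.67 (162.0, 217.0) ctr [571.2 226. ] len 54.41221498891582 -90.83711089865513 54.48860883251377 -177.6535010211346
front 0.73 (130.36532592773438, 236.52542114257812) ctr [549.7 292.1] len 282.2496719987324 -72.45991854142791 167.35960352336843 -160.8862881418201
tray_in 0.57 (327.1430969238281, 237.06353759765625) ctr [546.4 -30.9] len 157.14865119103212 -8.140375276368319 135.9052992473386 -99.82618273639658
key_grip 0.85 (498.0, 255.5) ctr [ 501.2 -282.3] len 28.757187303531605 -90.6105579095376 33.78806976630267 176.65489405998179
key_round_grip 0.69 (490.0, 292.0) ctr [ 448.9 -270. ] len 28.774081106067978 -90.42969135025041 34.85748506273777 176.78928259323857
key_narrow_grip 0.48 (504.0, 223.5) ctr [ 554.1 -301.6] len 26.98923574618365 -90.75918473274092 26.33986270962046 176.57101060117805
block 0.87 (493.72393798828125, 259.5331115722656) ctr [ 502.9 -288.2] len 177.02774911900516 -13.959549690544717 71.8500544233334 -102.98935901870513
[ 3.1 -0.   0.3]
```

The top picture shows the disc at about (163,218), the tray at (328,238), and the block with its keys: round (490,292), rectangular (498,256) and narrow (505,223). The heights and sizes fit. I'll move over the disc.

```bash
python3 -m crank '[{"offset":[0.136,0.25,0],"spin":0},{"offset":[0.136,0.25,0],"spin":0},{"offset":[0.136,0.25,0],"spin":0},{"offset":[0.136,0.25,0],"spin":0},{"offset":[0.136,0.25,0],"spin":0},{"offset":[0.136,0.25,0],"spin":0},{"offset":[0.136,0.25,0],"spin":0},{"offset":[0.136,0.25,0],"spin":0}]' 1 30
python3 -m crank '[{"offset":[0.272,0.5,0],"spin":0},{"offset":[0.272,0.5,0],"spin":0},{"offset":[0.272,0.5,0],"spin":0},{"offset":[0.272,0.5,0],"spin":0},{"offset":[0.272,0.5,0],"spin":0},{"offset":[0.272,0.5,0],"spin":0},{"offset":[0.272,0.5,0],"spin":0},{"offset":[0.272,0.5,0],"spin":0}]'
python3 - <<'E'
from h import *
s=manip.read_state();print(s['eef_pos'],s['eef_rot'])
E
```

```text
clock: 1.97
eef_pos: [301.3, -271.3, 205.8]
eef_rot: [3.141, -0.001, 0.306]
wrist_force: [-0.0, -0.5, 0.6]
finger_gap: 94.1
clock: 2.63
eef_pos: [459.4, 19.5, 205.9]
eef_rot: [3.141, -0.002, 0.306]
wrist_force: [0.9, -0.7, 0.4]
finger_gap: 94.4
[459.38523046  19.54142629 205.866948  ] [ 3.14101252e+00 -1.57244932e-03  3.05835983e-01]
```

```bash
python3 -m crank '[{"offset":[0.11,0.205,-0.03],"spin":0},{"offset":[0.11,0.205,-0.03],"spin":0},{"offset":[0.11,0.205,-0.03],"spin":0},{"offset":[0.11,0.205,-0.03],"spin":0},{"offset":[0.11,0.205,-0.03],"spin":0},{"offset":[0.11,0.205,-0.03],"spin":0},{"offset":[0.11,0.205,-0.03],"spin":0},{"offset":[0.11,0.205,-0.03],"spin":0}]'
cat >> h.py <<'E'
from scipy.spatial.transform import Rotation as Ro
def wrist():
    s=manip.read_state(); p=manip.camera('wrist')
    T=np.eye(4);T[:3,:3]=Ro.from_euler('xyz',s['eef_rot']).as_matrix();T[:3,3]=s['eef_pos']
    return s,p,T@p['hand_eye']
E
python3 - <<'E'
from h import *
np.set_printoptions(precision=1,suppress=True)
s,p,T=wrist(); save(p,'w1.png'); print(s['eef_pos'],T[:3,:],p['fx'])
for r in manip.masks_of(p,'disc_center')[:2]:
    m=r['mask'].astype(np.uint8);c=max(cv2.findContours(m,0,1)[0],key=cv2.contourArea)
    el=cv2.fitEllipse(c);print(r['conf'],el,cv2.boundingRect(c),'ctr',atz(p,el[0],60,T), 'diam',el[1][0]/p['fx']*(T[2,3]-60))
E
```

```text
clock: 3.3
eef_pos: [569.4, 225.0, 174.8]
eef_rot: [3.141, -0.0, 0.307]
wrist_force: [0.1, -0.8, 0.0]
finger_gap: 94.0
[569.4 225.  174.8] [[  0.3  -0.9  -0.2 640.1]
 [ -1.   -0.3  -0.1 248.2]
 [  0.    0.3  -1.  354.1]] 386.2962019144528
0.67 ((317.74407958984375, 225.82080078125), (69.52959442138672, 69.90658569335938), 123.43367004394531) (283, 191, 71, 71) ctr [573.9 228.7  60. ] diam 52.941133264297676
```

View pics/w1.png

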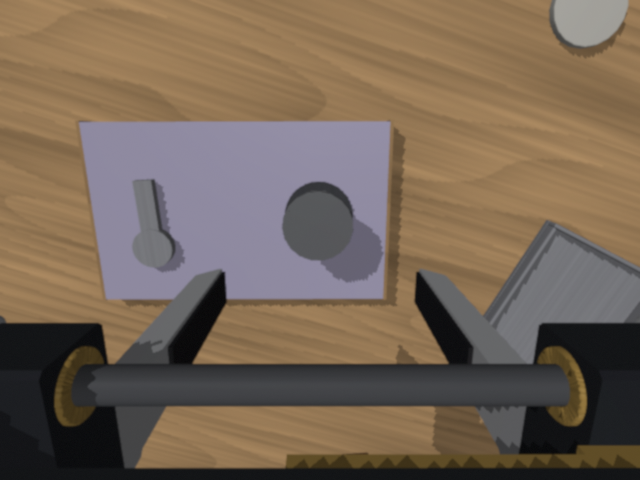

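The wrist view shows the disc at about (318,226), between the open fingers. That puts it at (573,228), which agrees with the top view. I'll descend and grip it near the fingertips.

```bash
python3 -m crank '[{"offset":[0.004,0.003,-0.03],"spin":0},{"offset":[0.004,0.003,-0.06],"spin":0},{"offset":[0.004,0.003,-0.09],"spin":0},{"offset":[0.004,0.003,-0.11],"spin":0},{"offset":[0.004,0.003,-0.12],"spin":0},{"offset":[0.004,0.003,-0.126],"spin":0},{"offset":[0.004,0.003,-0.126],"spin":0},{"offset":[0.004,0.003,-0.126],"spin":0}]'
python3 -m crank '[{"offset":[0,0,0],"spin":0},{"offset":[0,0,0],"spin":0},{"offset":[0,0,0],"spin":0},{"offset":[0,0,0],"spin":0},{"offset":[0,0,0],"spin":0},{"offset":[0,0,0],"spin":0},{"offset":[0,0,0],"spin":0},{"offset":[0,0,0],"spin":0}]' 0 15
```

```text
clock: 4.07
eef_pos: [573.9, 226.4, 51.3]
eef_rot: [3.141, -0.003, 0.305]
wrist_force: [0.2, -0.9, 0.9]
finger_gap: 94.2
clock: 4.73
eef_pos: [574.0, 226.4, 51.4]
eef_rot: [3.141, -0.003, 0.305]
wrist_force: [0.5, -0.3, 1.1]
finger_gap: 55.0
```

```bash
python3 -m crank '[{"offset":[0,0,0.02],"spin":0},{"offset":[0,0,0.045],"spin":0},{"offset":[-0.002,-0.02,0.06],"spin":0},{"offset":[-0.006,-0.06,0.06],"spin":0},{"offset":[-0.01,-0.1,0.06],"spin":0},{"offset":[-0.014,-0.14,0.06],"spin":0},{"offset":[-0.018,-0.18,0.06],"spin":0},{"offset":[-0.022,-0.21,0.06],"spin":0}]'
python3 - <<'E'
from h import *
np.set_printoptions(precision=1,suppress=True)
p=manip.camera('top')
for r in manip.masks_of(p,'disc_center')[:1]:
    v,u=np.nonzero(r['mask']); print(r['conf'],u.mean(),v.mean(),atz(p,(u.mean(),v.mean()),115))
print(manip.read_state()['finger_gap'])
E
```

```text
clock: 5.4
eef_pos: [551.4, 13.8, 111.4]
eef_rot: [3.141, -0.003, 0.304]
wrist_force: [1.0, -0.0, -0.5]
finger_gap: 55.5
55.38769684252832
```

```bash
python3 -m crank '[{"offset":[-0.006,-0.035,0],"spin":0},{"offset":[-0.006,-0.046,-0.03],"spin":0},{"offset":[-0.006,-0.046,-0.06],"spin":0},{"offset":[-0.006,-0.046,-0.085],"spin":0},{"offset":[-0.006,-0.046,-0.097],"spin":0},{"offset":[-0.006,-0.046,-0.103],"spin":0},{"offset":[-0.006,-0.046,-0.105],"spin":0},{"offset":[-0.006,-0.046,-0.105],"spin":0}]'
```

```text
clock: 6.17
eef_pos: [546.0, -33.0, 7.1]
eef_rot: [3.14, -0.004, 0.301]
wrist_force: [0.7, -0.5, -1.2]
finger_gap: 55.3
```

```bash
python3 -m crank '[{"offset":[0,0,0],"spin":0},{"offset":[0,0,0],"spin":0},{"offset":[0,0,0],"spin":0},{"offset":[0,0,0],"spin":0},{"offset":[0,0,0],"spin":0},{"offset":[0,0,0.02],"spin":0},{"offset":[0,0,0.05],"spin":0},{"offset":[0,0,0.09],"spin":0}]' 0.8
python3 - <<'E'
from h import *
p=manip.camera('top');save(p,'top1.png')
cv2.imwrite('pics/top1c.png',cv2.cvtColor(cv2.resize(p['pixels'][120:330,40:400],None,fx=2,fy=2),cv2.COLOR_RGB2BGR))
E
```

```text
clock: 6.83
eef_pos: [544.7, -32.9, 96.3]
eef_rot: [-3.141, 0.0, 0.301]
wrist_force: [-0.2, -0.5, -0.2]
finger_gap: 75.1
```

View pics/top1c.png

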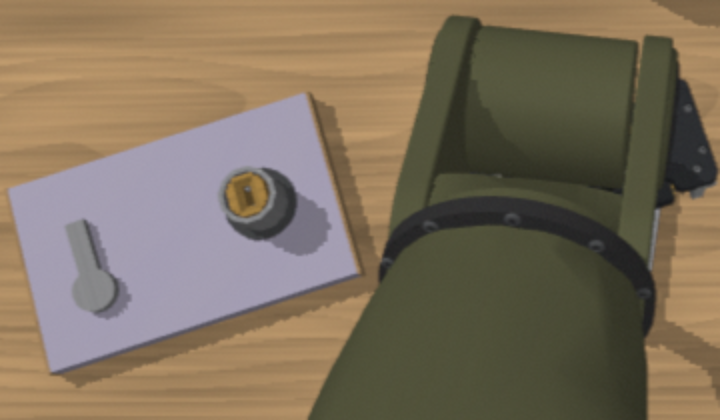

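```bash
python3 -m crank '[{"offset":[0.027,0.26,0.02],"spin":0},{"offset":[0.027,0.26,0.02],"spin":0},{"offset":[0.027,0.26,0.02],"spin":0},{"offset":[0.027,0.26,0.02],"spin":0},{"offset":[0.027,0.26,0.02],"spin":0},{"offset":[0.027,0.26,0.02],"spin":0},{"offset":[0.027,0.26,0.02],"spin":0},{"offset":[0.027,0.26,0.02],"spin":0}]' 1
python3 - <<'E'
from h import *
np.set_printoptions(precision=1,suppress=True)
s,p,T=wrist(); save(p,'w2.png'); print(s['eef_pos'],s['qd'])
M=p['extrinsics'] if 'extrinsics' in p else np.linalg.inv(T)
def proj(w,M,p):
    c=M[:3,:3]@np.array(w)+M[:3,3]; return np.array([p['fx']*c[0]/c[2]+p['cx'],p['fy']*c[1]/c[2]+p['cy']])
q=proj([573,228,54],M,p);print(q)
x,y=q.astype(int); cr=p['pixels'][y-60:y+60,x-60:x+60]; print(x-60,y-60)
cv2.imwrite('pics/w2c.png',cv2.cvtColor(cv2.resize(cr,(600,600),interpolation=cv2.INTER_CUBIC),cv2.COLOR_RGB2BGR))
np.savez('w2.npz',pix=p['pixels'],T=T,fx=p['fx'],fy=p['fy'],cx=p['cx'],cy=p['cy'])
pt=manip.camera('top');sd=manip.camera('side')
for P in(pt,sd): print([(r['location'],r['conf']) for r in manip.search_frame(P,'disc_center')],[(r['location'],r['conf']) for r in manip.search_frame(P,'keyhole')])
for r in manip.masks_of(pt,'disc_center')[:2]:
    m=r['mask'].astype(np.uint8);c=max(cv2.findContours(m,0,1)[0],key=cv2.contourArea); el=cv2.fitEllipse(c);print(r['conf'],el,atz(pt,el[0],10))
np.savez('top2.npz',pix=pt['pixels'],T=np.linalg.inv(pt['extrinsics']),fx=pt['fx'],fy=pt['fy'],cx=pt['cx'],cy=pt['cy']); save(sd,'side2.png')
E
```

```text
clock: 7.55
eef_pos: [575.4, 229.8, 125.7]
eef_rot: [3.137, -0.012, 0.305]
wrist_force: [0.6, 0.6, -0.3]
finger_gap: 94.0
[575.4 229.8 125.7] [-0.1 -0.   0.1 -0.  -0.  -0. ]
[321.8 253.2]
261 193
[([543.0, -34.2, 10.9], 0.66)] [([573.1, 227.9, 52.7], 0.75)]
[([542.9, -35.3, 12.1], 0.88)] [([570.5, 228.0, 53.1], 0.56)]
0.69 ((329.3648986816406, 237.7884521484375), (32.4805793762207, 33.21321105957031), 95.23374938964844) [544.  -34.7  10. ]
```

View pics/w2c.png

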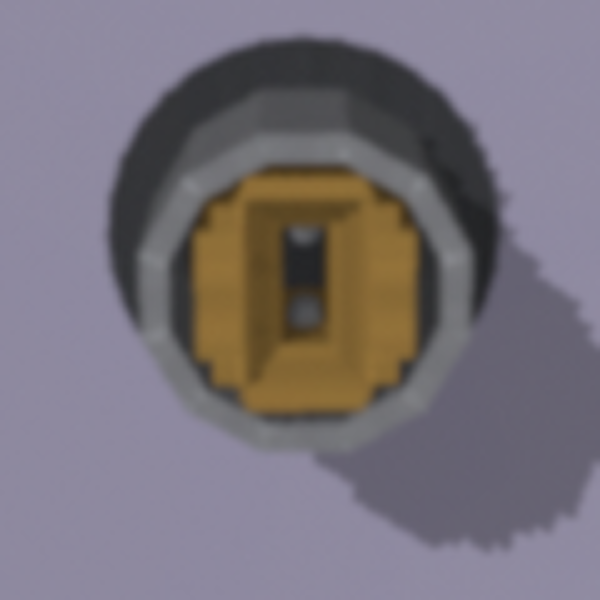

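The disc lies in the tray at about (544,-35,10). In the lock close-up, the rim is centred at (305,292) and the keyway runs vertically at x≈305. I'll work out its centre and angle.

Run:
```python
from h import *
np.set_printoptions(precision=2,suppress=True)
d=np.load('w2.npz');T=d['T']
hsv=cv2.cvtColor(d['pix'],cv2.COLOR_RGB2HSV)
g=d['pix'].astype(int)
for nm,m in [('brass',(hsv[...,0]>8)&(hsv[...,0]<28)&(hsv[...,1]>130)&(hsv[...,2]>40))]:
    mm=np.zeros(m.shape,np.uint8);mm[193:313,261:381]=m[193:313,261:381]
    mm=cv2.resize(mm*255,None,fx=4,fy=4,interpolation=cv2.INTER_CUBIC);mm=(mm>127).astype(np.uint8)
    c=max(cv2.findContours(mm,0,1)[0],key=cv2.contourArea);r=cv2.minAreaRect(c);x,y,w,h=cv2.boundingRect(c);print(nm,r,np.array([x,y,w,h])/4, atz(d,((x+w/2)/4-.4,(y+h/2)/4-.4),54,T))
    inner,_=cv2.findContours(mm,cv2.RETR_CCOMP,1)
    for k in inner:
        if 40<cv2.contourArea(k)<4000: 
            print('hole',np.array(cv2.minAreaRect(k)[0])/4,np.array(cv2.minAreaRect(k)[1])/4,cv2.minAreaRect(k)[2])
f=lambda u,v:(261+u/5-.4,193+v/5-.4)
print('rim',atz(d,f(305,292),54,T))
a,b=atz(d,f(305,200),54,T),atz(d,f(305.5,384),54,T);print('mouth',(a+b)/2,np.linalg.norm(a-b),np.degrees(np.arctan2(*(a-b)[1::-1])))
l,r=atz(d,f(247,290),54,T),atz(d,f(363,290),54,T);print((l+r)/2,np.linalg.norm(l-r),np.degrees(np.arctan2(*(l-r)[1::-1])))
# front edges from the top picture
t=np.load('top2.npz')
hs=cv2.cvtColor(t['pix'],cv2.COLOR_RGB2HSV)
m=((hs[...,0]>115)&(hs[...,0]<145)&(hs[...,1]>20)).astype(np.uint8)
c=max(cv2.findContours(m,0,1)[0],key=cv2.contourArea);B=cv2.boxPoints(cv2.minAreaRect(c));W=np.array([atz(t,q,18,t['T'])[:2] for q in B]);e=np.diff(W,axis=0);print('front',np.linalg.norm(e,axis=1),np.degrees(np.arctan2(e[:,1],e[:,0])))
```

```text
brass ((1289.5, 1003.5), (191.0, 179.0), 90.0) [300. 227.  45.  48.] [574.83 228.33  54.  ]
hole [321.37 247.88] [ 9.25 22.25] 0.0
rim [574.46 228.57  54.  ]
mouth [574.32 228.49  54.  ] 26.005920594905916 17.601966988967796
[574.73 228.65  54.  ] 15.746187740861902 107.30353054002552
front [155.85 165.21 151.01] [ -73.64 -161.85  106.33]
```

The keyhole is at (574.4, 228.5), with the keyway at 17.5°. The mouth measures 26 x 16 mm against 27 x 16.6 expected, so that fits. To leave room for the quarter turn, I need to insert at tool yaw 197.5°, so I'll grasp the key at yaw ≈165°.

```bash
python3 -m crank '[{"offset":[-0.006,-0.03,0.04],"spin":7},{"offset":[-0.012,-0.07,0.06],"spin":14},{"offset":[-0.018,-0.11,0.06],"spin":21},{"offset":[-0.022,-0.14,0.06],"spin":28},{"offset":[-0.026,-0.17,0.06],"spin":35},{"offset":[-0.03,-0.2,0.06],"spin":42},{"offset":[-0.034,-0.23,0.06],"spin":49},{"offset":[-0.038,-0.26,0.06],"spin":56}]'
python3 -m crank '[{"offset":[-0.004,-0.03,0],"spin":7},{"offset":[-0.008,-0.06,0],"spin":14},{"offset":[-0.012,-0.09,0],"spin":21},{"offset":[-0.016,-0.12,0],"spin":28},{"offset":[-0.02,-0.15,0],"spin":35},{"offset":[-0.024,-0.18,0],"spin":42},{"offset":[-0.028,-0.21,0],"spin":49},{"offset":[-0.034,-0.24,0],"spin":55}]'
python3 -m crank '[{"offset":[0,-0.013,0],"spin":7},{"offset":[0,-0.013,0],"spin":14},{"offset":[0,-0.013,0],"spin":21},{"offset":[0,-0.013,0],"spin":28},{"offset":[0,-0.013,0],"spin":35},{"offset":[0,-0.013,0],"spin":37},{"offset":[0,-0.013,0],"spin":37},{"offset":[0,-0.013,0],"spin":37}]' 0.5
python3 - <<'E'
from h import *
np.set_printoptions(precision=2,suppress=True)
s,p,T=wrist(); save(p,'w3.png'); print(s['eef_pos'],s['eef_rot'],s['joints'])
for n,z in [('key_grip',88),('key_round_grip',85),('key_narrow_grip',76)]:
    for r in manip.masks_of(p,n)[:1]:
        m=r['mask'].astype(np.uint8);c=max(cv2.findContours(m,0,1)[0],key=cv2.contourArea);print(n,r['conf'],cv2.boundingRect(c))
    print([(r['location'],r['conf']) for r in manip.search_frame(p,n)][:2])
E
```

```text
clock: 8.62
eef_pos: [537.1, -36.3, 186.0]
eef_rot: [3.136, -0.011, 1.281]
wrist_force: [0.8, 0.6, 0.0]
finger_gap: 94.2
clock: 9.28
eef_pos: [502.4, -278.1, 186.1]
eef_rot: [3.136, -0.011, 2.247]
wrist_force: [-0.2, 0.4, 0.8]
finger_gap: 94.1
clock: 9.95
eef_pos: [502.2, -291.5, 186.1]
eef_rot: [3.136, -0.011, 2.89]
wrist_force: [-0.5, -0.5, 0.2]
finger_gap: 47.7
[ 502.17 -291.46  186.15] [ 3.14 -0.01  2.89] [-0.59  0.39  1.45  0.    1.32 -1.91]
key_grip 0.86 (305, 211, 33, 49)
[([503.6, -291.4, 54.8], 0.82)]
key_round_grip 0.94 (304, 140, 33, 46)
[([489.4, -289.5, 44.0], 0.54)]
key_narrow_grip 0.58 (306, 273, 32, 35)
[([553.7, -302.3, 45.5], 0.98), ([540.2, -49.7, 4.3], 0.43)]
```

View pics/w3.png

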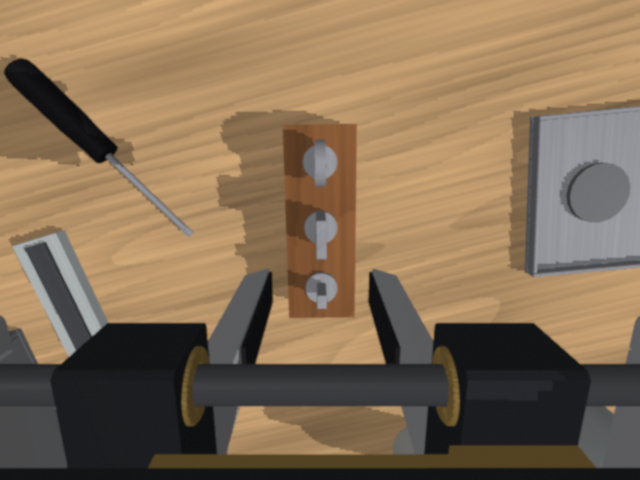

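The wrist view shows the block in line with the image. The rectangular key's collar is at about (321,228), round is above at (320,162), narrow is below at (321,288), and the disc is flat in the tray at (598,192).

Run:
```python
from h import *
np.set_printoptions(precision=2,suppress=True)
s,p,T=wrist()
x,y=np.array([261,175])
cv2.imwrite('pics/w3c.png',cv2.cvtColor(cv2.resize(p['pixels'][190:270,270:370],(800,640),interpolation=cv2.INTER_CUBIC),cv2.COLOR_RGB2BGR))
for uv,z in [((320,162),46),((321,228),46),((321,288),46),((284,124),42),((356,124),42),((290,317),42),((354,317),42)]: print(uv,atz(p,uv,z,T))
W=[atz(p,q,42,T)[:2] for q in [(284,124),(356,124),(290,317),(354,317)]]; print(np.mean(W,0), np.linalg.norm(W[0]-W[1]),np.linalg.norm(W[0]-W[2]))
a=(W[0]+W[1]-W[2]-W[3]);print(np.degrees(np.arctan2(a[1],a[0])))
def proj(w):
    M=np.linalg.inv(T);c=M[:3,:3]@np.array(w)+M[:3,3]; return np.array([p['fx']*c[0]/c[2]+p['cx'],p['fy']*c[1]/c[2]+p['cy']])
k=atz(p,(321,228),46,T)[:2];d=15*np.array([np.cos(2.89),np.sin(2.89)])
print('bow top ends',proj([*(k+d),88]),proj([*(k-d),88]))
```

```text
(320, 162) [ 452.63 -276.79   46.  ]
(321, 228) [ 506.37 -289.68   46.  ]
(321, 288) [ 559.17 -303.17   46.  ]
(284, 124) [ 416.42 -297.47   42.  ]
(356, 124) [ 430.83 -241.18   42.  ]
(290, 317) [ 581.05 -337.96   42.  ]
(354, 317) [ 595.69 -281.33   42.  ]
[ 506.   -289.48] 58.11063846990934 169.5345133496938
166.24893348490943
bow top ends [321.43 220.99] [321.36 259.91]
```

View pics/w3c.png

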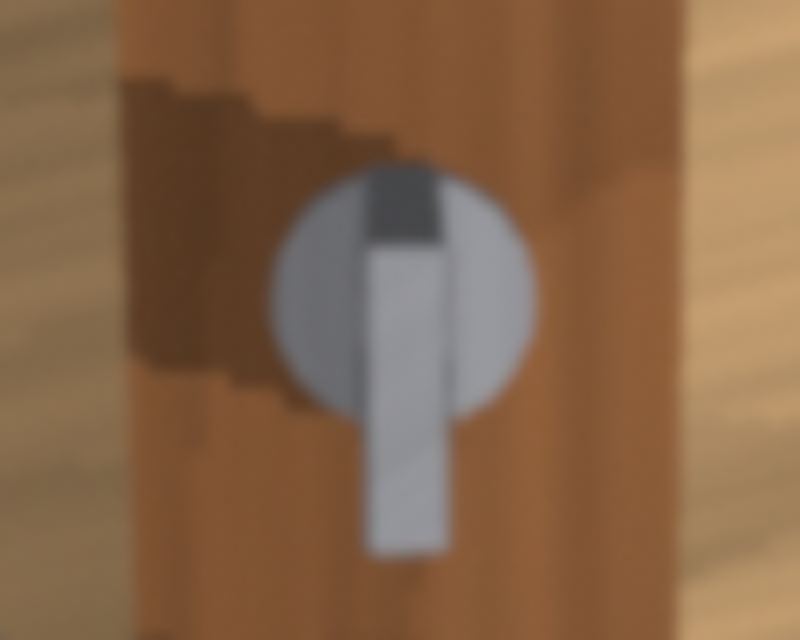

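The bow's top face spans rows 220.6–259.4. Projecting the key from (506.3, -289.5) predicts 221–260, so the position is confirmed. I'll grasp the key.

```bash
python3 -m crank '[{"offset":[0.004,0.002,-0.02],"spin":0.4},{"offset":[0.004,0.002,-0.05],"spin":0.4},{"offset":[0.004,0.002,-0.08],"spin":0.4},{"offset":[0.004,0.002,-0.105],"spin":0.4},{"offset":[0.004,0.002,-0.122],"spin":0.4},{"offset":[0.004,0.002,-0.131],"spin":0.4},{"offset":[0.004,0.002,-0.135],"spin":0.4},{"offset":[0.004,0.002,-0.135],"spin":0.4}]'
python3 -m crank '[{"offset":[0,0,0],"spin":0},{"offset":[0,0,0],"spin":0},{"offset":[0,0,0],"spin":0},{"offset":[0,0,0],"spin":0},{"offset":[0,0,0],"spin":0},{"offset":[0,0,0],"spin":0},{"offset":[0,0,0],"spin":0},{"offset":[0,0,0],"spin":0}]' 0 50
```

```text
clock: 11.02
eef_pos: [506.4, -289.2, 51.0]
eef_rot: [3.136, -0.011, 2.899]
wrist_force: [0.1, 0.5, -0.5]
finger_gap: 47.2
clock: 11.68
eef_pos: [506.3, -290.4, 51.3]
eef_rot: [3.138, -0.01, 2.899]
wrist_force: [-1.1, -7.3, 0.1]
finger_gap: 7.9
```

```bash
python3 -m crank '[{"offset":[0,0,0.01],"spin":0},{"offset":[0,0,0.02],"spin":0},{"offset":[0,0,0.03],"spin":0},{"offset":[0,0,0.045],"spin":0},{"offset":[0,0,0.07],"spin":0},{"offset":[0,0,0.1],"spin":0},{"offset":[0,0,0.125],"spin":0},{"offset":[0,0,0.125],"spin":0}]'
python3 -m crank '[{"offset":[0.006,0.035,0],"spin":4},{"offset":[0.01,0.07,0],"spin":8},{"offset":[0.014,0.11,0],"spin":12},{"offset":[0.018,0.15,0],"spin":16},{"offset":[0.02,0.19,0],"spin":20},{"offset":[0.023,0.23,0],"spin":24},{"offset":[0.026,0.26,0],"spin":28},{"offset":[0.03,0.28,0],"spin":31.4}]'
python3 -m crank '[{"offset":[0.006,0.04,0],"spin":0},{"offset":[0.011,0.08,0],"spin":0},{"offset":[0.017,0.12,0],"spin":0},{"offset":[0.023,0.16,0],"spin":0},{"offset":[0.028,0.19,0],"spin":0},{"offset":[0.033,0.22,0],"spin":0},{"offset":[0.037,0.237,0],"spin":0},{"offset":[0.038,0.238,0],"spin":0}]'
python3 - <<'E'
from h import *
np.set_printoptions(precision=2,suppress=True)
s,p,T=wrist(); save(p,'w4.png'); print(s['eef_pos'],s['eef_rot'],s['joints'])
M=np.linalg.inv(T)
c=M[:3,:3]@np.array([574.4,228.5,54])+M[:3,3];q=np.array([p['fx']*c[0]/c[2]+p['cx'],p['fy']*c[1]/c[2]+p['cy']]);print(q)
x,y=q.astype(int)
cv2.imwrite('pics/w4c.png',cv2.cvtColor(cv2.resize(p['pixels'][y-70:y+70,x-70:x+70],(700,700)[:2],interpolation=cv2.INTER_CUBIC)[:600],cv2.COLOR_RGB2BGR));print(x-70,y-70)
np.savez('w4.npz',pix=p['pixels'],T=T,fx=p['fx'],fy=p['fy'],cx=p['cx'],cy=p['cy'])
E
```

```text
clock: 12.35
eef_pos: [507.9, -291.2, 182.7]
eef_rot: [3.141, -0.002, 2.899]
wrist_force: [-0.1, -0.8, -0.0]
finger_gap: 7.5
clock: 13.02
eef_pos: [537.6, -8.1, 183.2]
eef_rot: [3.141, -0.002, -2.83]
wrist_force: [-0.3, 0.2, -1.1]
finger_gap: 7.7
clock: 13.68
eef_pos: [575.3, 233.1, 183.1]
eef_rot: [3.14, -0.002, -2.827]
wrist_force: [-0.0, -0.2, 0.1]
finger_gap: 7.9
[575.25 233.1  183.05] [ 3.14 -0.   -2.83] [ 0.33  0.48  1.33  0.    1.34 -1.56]
[314.57 222.45]
244 152
```

View pics/w4c.png

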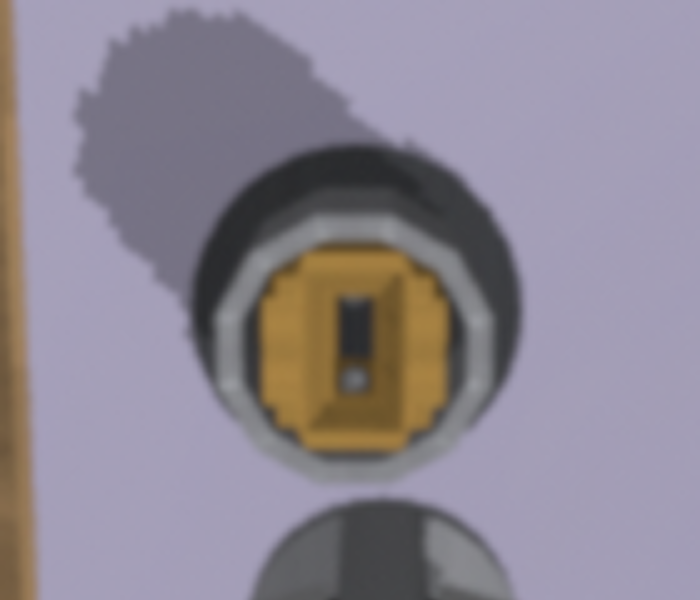

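The lock rim is centred at about (354,347) in the crop, with the slot upright. The key's collar shows at the bottom at about (381,580).

Run:
```python
from h import *
np.set_printoptions(precision=2,suppress=True)
d=np.load('w4.npz');T=d['T'];M=np.linalg.inv(T)
f=lambda u,v:(244+u/5-.4,152+v/5-.4)
for uv in [(354,347),(354,341)]: print('rim',atz(d,f(*uv),54,T))
a,b=atz(d,f(355,297),46,T),atz(d,f(355,395),46,T);print(np.degrees(np.arctan2(*(a-b)[1::-1])),'yaw',np.degrees(-2.827)+180)
def proj(w):
    c=M[:3,:3]@np.array(w)+M[:3,3]; return np.array([d['fx']*c[0]/c[2]+d['cx'],d['fy']*c[1]/c[2]+d['cy']])
q=proj([575.25,233.1,183.05-9.3]);print('collar pred',q,(q-[244,152]+.4)*5)
im=d['pix'][240:340,250:390];cv2.imwrite('pics/w4d.png',cv2.cvtColor(cv2.resize(im,(700,500),interpolation=cv2.INTER_CUBIC),cv2.COLOR_RGB2BGR))
```

```text
rim [573.29 228.    54.  ]
rim [572.33 227.7   54.  ]
-162.24327299761066 yaw 18.02483131651627
collar pred [319.42 277.24] [379.09 628.21]
```

View pics/w4d.png

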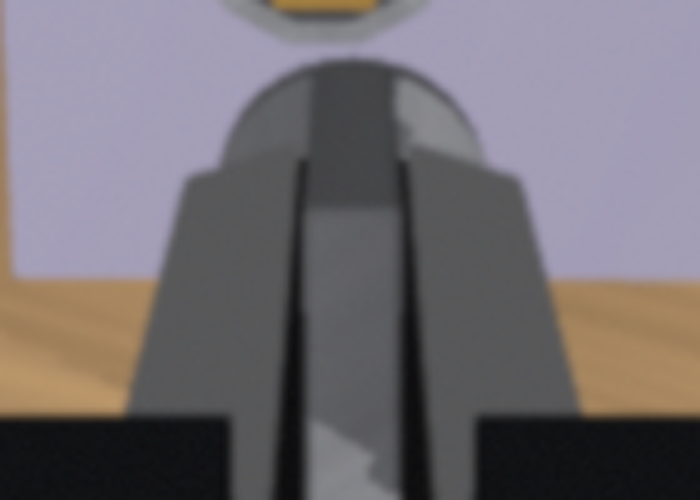

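The key sits upright and centred between the fingers. I'll align with the lock at (573.3, 228.0) and descend to just above the mouth.

```bash
python3 -m crank '[{"offset":[-0.002,-0.005,-0.02],"spin":-0.4},{"offset":[-0.002,-0.005,-0.045],"spin":-0.4},{"offset":[-0.002,-0.005,-0.065],"spin":-0.4},{"offset":[-0.002,-0.005,-0.078],"spin":-0.4},{"offset":[-0.002,-0.005,-0.084],"spin":-0.4},{"offset":[-0.002,-0.005,-0.087],"spin":-0.4},{"offset":[-0.002,-0.005,-0.087],"spin":-0.4},{"offset":[-0.002,-0.005,-0.087],"spin":-0.4}]'
python3 -m crank '[{"offset":[0,0,-0.002],"spin":0},{"offset":[0,0,-0.004],"spin":0},{"offset":[0,0,-0.006],"spin":0},{"offset":[0,0,-0.008],"spin":0},{"offset":[0,0,-0.010],"spin":0},{"offset":[0,0,-0.012],"spin":0},{"offset":[0,0,-0.012],"spin":0},{"offset":[0,0,-0.012],"spin":0}]'
```

```text
clock: 14.4
eef_pos: [573.9, 226.4, 97.1]
eef_rot: [3.14, -0.001, -2.835]
wrist_force: [0.6, -1.0, 0.0]
finger_gap: 7.6
clock: 15.07
eef_pos: [573.8, 226.5, 84.9]
eef_rot: [3.14, -0.001, -2.835]
wrist_force: [-0.3, 0.1, -0.4]
finger_gap: 7.7
```

```bash
python3 -m crank '[{"offset":[-0.0005,0.001,0],"spin":0},{"offset":[-0.0005,0.001,-0.001],"spin":0},{"offset":[-0.0005,0.001,-0.002],"spin":0},{"offset":[-0.0005,0.001,-0.003],"spin":0},{"offset":[-0.0005,0.001,-0.004],"spin":0},{"offset":[-0.0005,0.001,-0.005],"spin":0},{"offset":[-0.0005,0.001,-0.006],"spin":0},{"offset":[-0.0005,0.001,-0.006],"spin":0}]'
```

```text
clock: 15.73
eef_pos: [573.2, 227.4, 78.7]
eef_rot: [3.14, -0.001, -2.835]
wrist_force: [0.1, -0.1, -0.6]
finger_gap: 7.6
```

```bash
python3 -m crank '[{"offset":[0,0,-0.001],"spin":1.5},{"offset":[0,0,-0.002],"spin":-1.5},{"offset":[0,0,-0.003],"spin":1.5},{"offset":[0,0,-0.004],"spin":-1.5},{"offset":[0,0,-0.005],"spin":1.5},{"offset":[0,0,-0.006],"spin":-1.5},{"offset":[0,0,-0.007],"spin":1},{"offset":[0,0,-0.007],"spin":0}]'
```

```text
clock: 16.4
eef_pos: [573.0, 227.4, 71.7]
eef_rot: [3.14, -0.002, -2.833]
wrist_force: [-1.3, -0.4, 2.0]
finger_gap: 8.0
```

```bash
python3 -m crank '[{"offset":[0,0,-0.001],"spin":2},{"offset":[0,0,-0.002],"spin":-2},{"offset":[0,0,-0.003],"spin":2},{"offset":[0,0,-0.004],"spin":-2},{"offset":[0,0,-0.005],"spin":2},{"offset":[0,0,-0.006],"spin":-2},{"offset":[0,0,-0.007],"spin":1},{"offset":[0,0,-0.007],"spin":0}]'
```

```text
clock: 17.07
eef_pos: [573.9, 227.6, 65.5]
eef_rot: [3.14, 0.001, -2.832]
wrist_force: [3.0, 0.6, 1.3]
finger_gap: 7.5
```

```bash
python3 -m crank '[{"offset":[0,0,-0.0005],"spin":2},{"offset":[0,0,-0.001],"spin":-2},{"offset":[0,0,-0.0015],"spin":2},{"offset":[0,0,-0.002],"spin":-2},{"offset":[0,0,-0.0025],"spin":2},{"offset":[0,0,-0.003],"spin":-2},{"offset":[0,0,-0.0035],"spin":1},{"offset":[0,0,-0.0035],"spin":0}]'
```

```text
clock: 17.73
eef_pos: [574.3, 227.7, 63.2]
eef_rot: [3.14, 0.002, -2.832]
wrist_force: [-2.4, -2.2, 9.8]
finger_gap: 7.8
```

```bash
python3 -m crank '[{"offset":[0,0,-0.0005],"spin":2},{"offset":[0,0,-0.001],"spin":-2},{"offset":[0,0,-0.0015],"spin":2},{"offset":[0,0,-0.002],"spin":-2},{"offset":[0,0,-0.002],"spin":2},{"offset":[0,0,-0.002],"spin":-2},{"offset":[0,0,-0.002],"spin":0},{"offset":[0,0,-0.002],"spin":0}]'
python3 - <<'E'
from h import *
p=manip.camera('side');T=np.linalg.inv(p['extrinsics']);M=p['extrinsics']
c=M[:3,:3]@np.array([574,228,60])+M[:3,3];u,v=int(p['fx']*c[0]/c[2]+p['cx']),int(p['fy']*c[1]/c[2]+p['cy'])
cv2.imwrite('pics/s5.png',cv2.cvtColor(cv2.resize(p['pixels'][v-40:v+40,u-50:u+50],(800,640)[:2],interpolation=cv2.INTER_CUBIC)[:600],cv2.COLOR_RGB2BGR))
E
```

```text
clock: 18.4
eef_pos: [574.6, 227.8, 63.1]
eef_rot: [3.14, 0.004, -2.834]
wrist_force: [-6.6, -3.6, 18.3]
finger_gap: 7.7
```

View pics/s5.png

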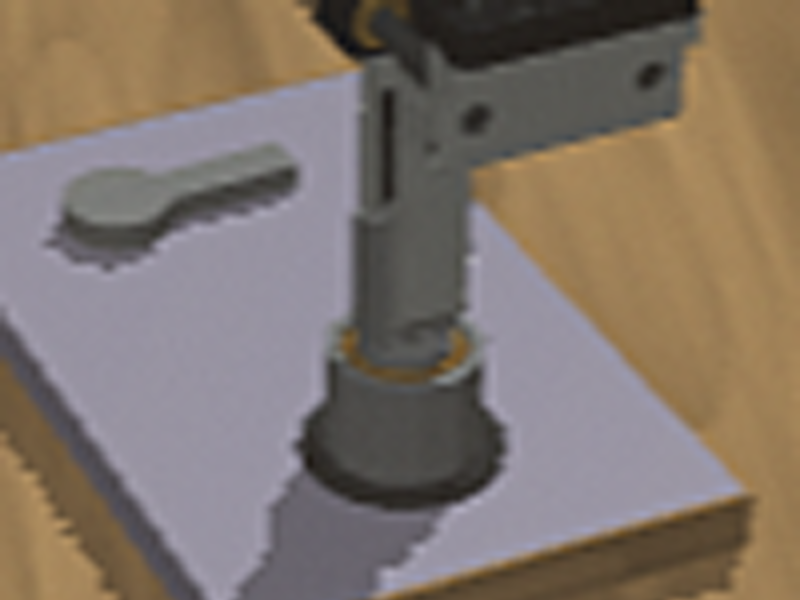

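Pressing harder raised the force from 9.8 N to 18 N while z stayed at 63.1 (home predicted 63.3). The picture also shows the collar down on the lock's face, so the key is seated. I'll turn it clockwise.

```bash
python3 -m crank '[{"offset":[-0.0007,0,-0.001],"spin":-3},{"offset":[-0.0007,0,-0.001],"spin":-7},{"offset":[-0.0007,0,-0.001],"spin":-11},{"offset":[-0.0007,0,-0.001],"spin":-15},{"offset":[-0.0007,0,-0.001],"spin":-20},{"offset":[-0.0007,0,-0.001],"spin":-25},{"offset":[-0.0007,0,-0.001],"spin":-30},{"offset":[-0.0007,0,-0.001],"spin":-32}]' 0 60
```

```text
clock: 19.12
eef_pos: [574.3, 227.4, 63.2]
eef_rot: [3.141, 0.005, 2.882]
wrist_force: [-2.9, -5.4, 11.5]
finger_gap: 7.7
```

```bash
python3 -m crank '[{"offset":[0,0.0003,-0.001],"spin":-4},{"offset":[0,0.0003,-0.001],"spin":-8},{"offset":[0,0.0003,-0.001],"spin":-12},{"offset":[0,0.0003,-0.001],"spin":-16},{"offset":[0,0.0003,-0.001],"spin":-20},{"offset":[0,0.0003,-0.001],"spin":-25},{"offset":[0,0.0003,-0.001],"spin":-30},{"offset":[0,0.0003,-0.001],"spin":-32}]'
python3 -c "
from h import *
print(manip.read_state()['moment'])"
```

```text
clock: 19.78
eef_pos: [574.0, 226.9, 63.2]
eef_rot: [-3.141, 0.005, 2.316]
wrist_force: [-7.6, -8.2, 14.2]
finger_gap: 7.7
[-1.59810749  1.55489326  0.13310612]
```

```bash
python3 -m crank '[{"offset":[-0.0005,-0.0005,-0.001],"spin":-4},{"offset":[-0.0005,-0.0005,-0.001],"spin":-8},{"offset":[-0.0005,-0.0005,-0.001],"spin":-12},{"offset":[-0.0005,-0.0005,-0.001],"spin":-16},{"offset":[-0.0005,-0.0005,-0.001],"spin":-20},{"offset":[-0.0005,-0.0005,-0.001],"spin":-25},{"offset":[-0.0005,-0.0005,-0.001],"spin":-29},{"offset":[-0.0005,-0.0005,-0.001],"spin":-31}]'
python3 -c "
from h import *
s=manip.read_state();print(s['moment'],np.degrees(3.449-s['eef_rot'][2]))"
```

```text
clock: 20.45
eef_pos: [573.3, 226.3, 63.2]
eef_rot: [-3.14, 0.005, 1.768]
wrist_force: [-6.8, -2.4, 12.2]
finger_gap: 7.6
[-0.49386402  1.43994001  0.16639165] 96.32158908942237
```

```bash
python3 -m crank '[{"offset":[-0.0003,0,-0.001],"spin":-1},{"offset":[-0.0003,0,-0.001],"spin":-1},{"offset":[-0.0003,0,-0.001],"spin":-1},{"offset":[-0.0003,0,-0.001],"spin":-1},{"offset":[-0.0003,0,-0.001],"spin":-1},{"offset":[-0.0003,0,-0.001],"spin":-1},{"offset":[-0.0003,0,-0.001],"spin":-1},{"offset":[-0.0003,0,-0.001],"spin":-1}]'
python3 - <<'E'
from h import *
s,p,T=wrist();print(s['moment'],np.degrees(3.449-s['eef_rot'][2]),s['qd'])
cv2.imwrite('pics/w6.png',cv2.cvtColor(cv2.resize(p['pixels'][180:320,230:410],(720,560),interpolation=cv2.INTER_CUBIC),cv2.COLOR_RGB2BGR))
sd=manip.camera('side');print([(r['location'],r['conf']) for r in manip.search_frame(sd,'disc_center')],[(r['location'],r['conf']) for r in manip.search_frame(sd,'key_collar')])
E
```

```text
clock: 21.12
eef_pos: [573.2, 226.3, 63.2]
eef_rot: [-3.141, 0.005, 1.748]
wrist_force: [-3.7, -2.3, 10.0]
finger_gap: 7.5
[-0.38678057  0.64771496  0.11792673] 97.47821065794352 [-0.00054362 -0.00024367  0.00131084 -0.00019685 -0.00040814 -0.00107534]
[([545.4, -34.5, 11.2], 0.97)] [([573.6, 209.4, 69.8], 0.59)]
```

View pics/w6.png

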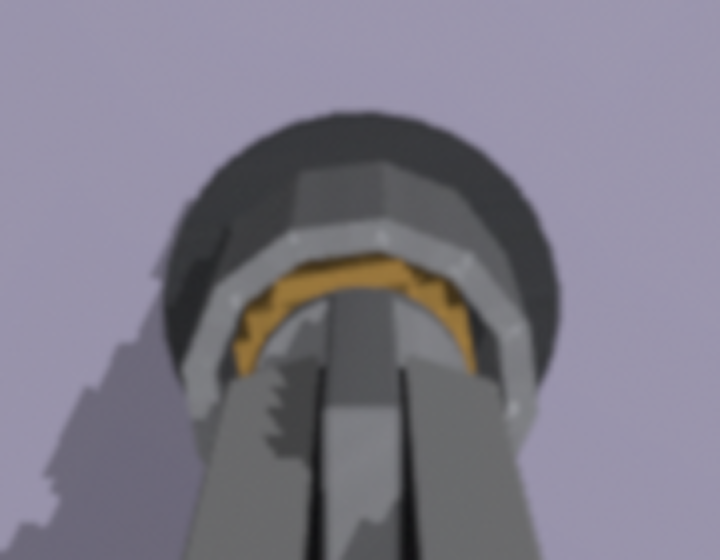

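The bow is square between the fingers with no slip. The collar rests on the brass, and the barrel edge at about (340,270) lags the key by a few degrees, which matches the play. The barrel is therefore at about 1.5 rad, and everything is at rest.

```bash
python3 -c "
from h import *
print(manip.sign_off())"
```

```text
the job is handed in; nothing more can be done
None
```

I completed the task and handed it in at about 21 s of the 72 s allowed; sign-off reports no verdict.

**What I did:** I moved the disc into the tray and pulled the rectangular-bow key from the block. I pushed it home in the lock with ±2° wiggles. I then turned it about 97° clockwise and kept gripping it at 60 N.

**Last checks:**
- **Disc:** the side camera puts it at about (545, -35, 11) mm, in the tray with no contact from the fingers.
- **Key home:** pressing harder nearly doubled the force (about 10 to 18 N) without the key sinking further. The tool stopped at z = 63.1 mm, against 63.3 mm predicted for fully home.
- **Barrel:** I could not read its angle directly. The key turn less its play gives about 1.5 to 1.6 rad, and the wrist picture shows the brass turned with the key. The spring torque reads about 0.12 N m, and the arm was at rest.
- **Other keys:** I left them alone and did not measure them again after pulling the key.

**Disagreements:**
- A low-confidence (0.59) detection of the key's collar was about 18 mm off in y. It was mostly hidden by the gripper, and I discounted it because the pictures and forces disagree with it.
- The tool drifted about 2 mm sideways during the turn.

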